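# Load the rocking bench tray level and steady it with its collar

## Task

Stand the two large, matching transformers on the pivoting bench tray, one towards each end, so that the tray stays level by itself with your hand away; only then lower the flanged steel collar over the upright shaft in the middle until its foot lies flat on the tray, to steady it. Set the parts down gently instead of dropping them, and leave the small transformer, the multimeter and the screwdriver where they are.

Things in the scene. Friction and masses are not known exactly. Their poses are not given: they have to be found in the camera images.
- tray (a joint): tilt of the tray about the level axis across its middle (x of tray_mid), rad; 0 level, positive raises its +y end, stops at +-0.12. A spring (3.5 N m/rad) levels the empty tray; one large transformer tips it to the stop; two balance only at nearly equal distances from the pivot (10 mm of difference tilts it about 0.025). Well damped, no snap.
- tray_mid (a point): middle of the upper face of the tray floor, tilting with the tray: y along the tray, x across it, z square to the floor. Bare aluminium pan with a black rim, 380 mm (y) by 136 mm (x), floor 8 mm thick, rim 10 mm high, 40 mm square opening in the middle for the shaft. When level the floor is 80 mm above the table; pivot axis 5 mm under this point.
- stand: grey stand of the tray, fixed to the table, placed and turned differently each time. Origin under the middle of its base plate (200 mm in x, 160 mm in y, 12 mm thick); x and y as the tray. One upright on each side at x = +-85 mm, 50 mm wide, up to 97 mm above the table, carries the pivot
- shaft_top (a point): top of the upright steel shaft, 24 mm in diameter with a 6 mm chamfer at the top; it is part of the stand, does not tilt, comes up through the opening in the tray and ends 70 mm above the level tray floor (150 mm above the table).
- transformer_a: one of the two equal large transformers, 0.7 kg: a dark laminated steel core 78 mm long (x), 34 mm thick (y), 66 mm high (z), with a copper-coloured winding block 46 mm long (x) standing out to 50 mm overall thickness (y) between 11 and 55 mm of height. Origin at the centre of the underside; z up. Centre of mass at the middle of the block.
- transformer_b: the other large transformer, same as transformer_a in every way.
- collar: steel collar standing on its foot, 0.35 kg: a tube of 44 mm outer and 30 mm inner diameter, 60 mm high over all, with a round foot flange of 90 mm diameter and 10 mm thickness at its lower end. The 30 mm bore goes right through. Origin at the centre of the underside; z up along the bore.
- small_transformer: a transformer of the same form but plainly smaller (48 mm long, 31 mm thick, 41 mm high, 0.2 kg), to be left alone. Origin at the centre of the underside.
- multimeter: grey hand multimeter lying on its back, 150 x 78 x 36 mm, to be left alone. Origin at the centre of the underside, x along its length.
- screwdriver: screwdriver lying on the table, 190 mm long along x, to be left alone.
Things that resemble listed ones, but are neither listed nor needed, are in the scene too. Leave any yellow look-alike of the transformer_a alone.

How it is judged:
On the way, in this order (a step that is already met when the one before it is completed fails the run):
1. both large transformers stand on the tray, one on each side of the pivot, and the tray stays level with the hand away, the collar not yet on it (x of transformer_a in the frame of tray_mid between -0.05 and 0.05 m and z of transformer_a in the frame of tray_mid between -0.006 and 0.008 m and angle between each of transformer_a, transformer_b's own z axis and vertical below 0.1 rad and x of transformer_b in the frame of tray_mid between -0.05 and 0.05 m and z of transformer_b in the frame of tray_mid between -0.006 and 0.008 m and ((y of transformer_a in the frame of tray_mid between 0.07 and 0.18 m and y of transformer_b in the frame of tray_mid between -0.18 and -0.07 m) or (y of transformer_b in the frame of tray_mid between 0.07 and 0.18 m and y of transformer_a in the frame of tray_mid between -0.18 and -0.07 m)) and value of joint tray between -0.035 and 0.035 rad and contact force between the fingers and transformer_a below 0.1 N and contact force between the fingers and transformer_b below 0.1 N and contact force between the fingers and stand below 0.1 N and horizontal distance between collar and tray_mid above 0.06 m), for 0.4 s.
2. the collar is down over the shaft with its foot on the tray (horizontal distance between collar and tray_mid below 0.008 m and z of collar in the frame of tray_mid between -0.006 and 0.007 m and angle between collar's own z axis and vertical below 0.08 rad), for 0.2 s.
At the end, for the whole second after the job is handed in: Both large transformers stand upright on the tray floor, on opposite sides, 70 to 180 mm from its middle and within 50 mm of its centre line; tray level within 0.035 rad; collar over the shaft, centred within 8 mm, upright within 0.08 rad, foot within 7 mm of the floor; all at rest (all of step 2 and x of transformer_a in the frame of tray_mid between -0.05 and 0.05 m and z of transformer_a in the frame of tray_mid between -0.006 and 0.008 m and angle between each of transformer_a, transformer_b's own z axis and vertical below 0.1 rad and x of transformer_b in the frame of tray_mid between -0.05 and 0.05 m and z of transformer_b in the frame of tray_mid between -0.006 and 0.008 m and ((y of transformer_a in the frame of tray_mid between 0.07 and 0.18 m and y of transformer_b in the frame of tray_mid between -0.18 and -0.07 m) or (y of transformer_b in the frame of tray_mid between 0.07 and 0.18 m and y of transformer_a in the frame of tray_mid between -0.18 and -0.07 m)) and value of joint tray between -0.035 and 0.035 rad and linear speed of each of transformer_a, transformer_b, collar below 0.02 m/s and velocity of joint tray between -0.05 and 0.05 rad/s); the robot touches nothing.
It fails at once if small transformer is moved by more than 30 mm (distance of small_transformer from where it was at the start of the episode above 0.03 m).
It fails at once if multimeter is moved by more than 30 mm (distance of multimeter from where it was at the start of the episode above 0.03 m).
It fails at once if screwdriver is moved by more than 30 mm (distance of screwdriver from where it was at the start of the episode above 0.03 m).
It fails at once if a transformer or the collar is dropped (falls at over 0.7 m/s, free of the fingers) ((linear speed of transformer_a above 0.7 m/s and contact force between the fingers and transformer_a below 0.1 N) or (linear speed of transformer_b above 0.7 m/s and contact force between the fingers and transformer_b below 0.1 N) or (linear speed of collar above 0.7 m/s and contact force between the fingers and collar below 0.1 N)).
It also fails if it takes over 72 s, if anything falls off the work surface, if the arm or the gripper's body presses on something with over 40 N, if the wrist force passes 120 N, or if a joint passes its speed limit or range.

## Robot

A 6-joint arm with a two-finger parallel gripper is mounted at the origin on the work surface. World frame = base frame: x ahead of the robot, y to its left, z up, the work surface at z = 0. Lengths are in m, angles in rad, forces in N, time in s.
With the tool pointing down it reaches from about 0.3 to 0.775 m from the base axis. Payload 14.6 kg.
Tool frame: the origin (TCP) lies at the very end of the fingers, on their centre line; the grasp point (between the pads) lies 19 mm behind it (ctrl.hold_point_z is the z of the grasp point in the tool frame, in m); z points along the fingers, y is the direction in which the jaws open and shut (so a half turn about z gives the same grasp; the last joint's range is limited). The gripper opens to 94 mm and grips with 3 to 60 N. Pads are 16 mm wide; open, the fingers measure 119 mm over their backs; the gripper's body (75 mm by 177 mm) begins 78 mm behind the grasp point.
Start: joints at [1.177, 0.3, 1.521, -0, 1.321, -0.067], TCP at [0.177, 0.521, 0.205] pointing down, gripper open.
Joint ranges: [-3.03, 3.03], [-0.79, 2.21], [0.23, 2.52], [-1.04, 4.18], [0, 3.07], [-2.55, 2.55]. Speed limits (rad/s): [2.22, 2.22, 2.57, 3.14, 3.14, 3.14].

## Interface

Orientations are given as [roll, pitch, yaw] about the fixed x, y, z axes, in that order (R = Rz(yaw) Ry(pitch) Rx(roll)).
In Python, from station import ctrl, cams, hand_in gives the robot as it stands.
- The arm moves only by the tool servo_tool, never from a script. Its argument "rows" is a list of rows, each a list of 7 numbers: the shift along the world's x, y, z in m, then the turn, a rotation vector about the world's x, y, z in rad, then the gripper command: -1 is shut, 1 is fully open, values between are in proportion. A call has exactly 8 rows; each row is the pose to reach, as a shift and turn from the pose measured when the call began; what a row does not reach only later rows make up. A row lasts 1/12 s, in which the tool goes at most 41.7 mm and 7.16 degrees, less where a joint would pass 70% of its speed; a pose out of reach is approached as far as the arm can. A call with a gripper value outside its range is refused whole. The fingers move at their own pace and stop on an object; "newtons" is the grip in N (left out, the last holds). Time passes only in rows, so rows that repeat a pose let the fingers close, or fill a call up. It gives the time, the measured TCP pose, the force and the opening at its end, in the units of the state.
- ctrl.get_obs(): the state, without advancing time (a new reading comes with each control period).
- cams.camera(name): name is "scene" or "side" or "wrist"; returns a dict with "image" (384x512x3 uint8, red, green, blue), "depth" (384x512 float32, m along the optical axis (not along the pixel's ray), 0 where there is no reading), "fx", "fy", "cx", "cy" (pixels), "rvec" (rotation vector, rad) and "tvec" (3), from world to camera coordinates, as OpenCV has them; the wrist camera has in their place "hand_eye" (4x4, takes a point from camera to tool coordinates, whose origin is the TCP and whose axes are the flange's). Camera axes: x right, y down, z forward; pixel columns grow to the right and rows downward; lengths in m; the calibration is good to about 2 mm. A picture is of the moment at which its call begins: read the wrist's pose just before it.
- hand_in(): hands the job in, once; it reports no verdict.
Trained networks look in a picture, given as the dict that the camera call returned (one of the last four; its "shot" number tells which), for a name from the list of things; names that differ only in an ending like _2 or _b are one class to them, and where a whole thing is asked for, a point or a joint stands for the part that bears it (a point fixed in the world has none). Each returns a list of dicts, best first, with "p" (0 to 1); they miss things now and then, are a little off and sometimes report something else, mostly with a low value. They report only what shows in the picture. A call takes as long as a camera call. They do not tell look-alikes from the thing itself.
- cams.spot_in(picture, name): "box" ([left, top, right, bottom] as shares, 0 to 1, of the picture: columns of its width, rows of its height, round what is visible of it).
- cams.place_of(picture, name): "at" ([column, row] as shares, 0 to 1, of the picture: columns of its width, rows of its height: a listed point, or the origin of a listed thing).
The state is a dict: "time_s": time; "qpos": joint angles; "joint_vel": joint speeds; "tau": joint torques, N m; "ee_pos": TCP position; "eef_rot": TCP orientation; "force": force on the tool from outside, world axes, zero at the start; "moment": the same for the moment, N m; "grip_width": finger opening in m.
Only numpy, scipy, OpenCV 4.12 (cv2) and the standard library are available. Lean on these libraries where they do the work, as an engineer would, in place of code of your own. Each camera call takes 0.05 s, during which the arm holds its last target.

## Working session

There is one attempt and no reset: what is moved stays moved. The work goes in short steps, Python scripts to look and compute and a tool call to move; the robot and the scene stay as the last step left them, time stands still between calls to the robot, and variables do not carry over. Pictures are saved under pics/ and viewed, and the job is handed in when it is done.

Besides the shell and the picture viewer there is one more tool, called after ">>>" in YAML: its name, and indented under it one key for each argument. servo_tool: Moves the arm, as the interface text tells. Its arguments: {"type":"object","properties":{"rows":{"type":"array"},"newtons":{"type":"number"}},"required":["rows"]}

```bash
mkdir -p pics; ls; cat > h.py <<'E'
import numpy as np, cv2
from station import ctrl, cams, hand_in
from scipy.spatial.transform import Rotation as R
def T_of(p):
    if 'rvec' in p and p.get('rvec') is not None:
        M=np.eye(4);M[:3,:3]=cv2.Rodrigues(np.array(p['rvec'],float))[0];M[:3,3]=np.array(p['tvec']).ravel()
        return np.linalg.inv(M)
def shot(name):
    o=ctrl.get_obs(); p=cams.camera(name)
    if name=='wrist':
        M=np.eye(4);M[:3,:3]=R.from_euler('xyz',o['eef_rot']).as_matrix();M[:3,3]=o['ee_pos']
        W=M@np.array(p['hand_eye'])
    else: W=T_of(p)
    return p,W
def cloud(p,W):
    d=p['depth'];v,u=np.mgrid[:d.shape[0],:d.shape[1]]
    P=np.stack([(u-p['cx'])/p['fx']*d,(v-p['cy'])/p['fy']*d,d],-1)
    X=P@W[:3,:3].T+W[:3,3]; X[d<=0]=np.nan
    return X
def save(p,n,crop=None,s=1):
    im=p['image'][:,:,::-1]
    if crop: im=im[crop[1]:crop[3],crop[0]:crop[2]]
    cv2.imwrite('pics/'+n,cv2.resize(im,None,fx=s,fy=s,interpolation=cv2.INTER_CUBIC))
E
python3 - <<'E'
from h import *
for n in ('scene','side','wrist'):
    p,W=shot(n); save(p,n+'0.png',s=1.5); np.savez(n+'0.npz',X=cloud(p,W),im=p['image'],W=W)
    print(n,W.round(3).tolist(),p['fx'])
    for t in ('transformer_a','collar','small_transformer','multimeter','screwdriver','tray_mid','stand','shaft_top'):
        try: print(t,[(np.round(np.array(d['at'])*[512,384]).tolist(),round(d['p'],2)) for d in cams.place_of(p,t)])
        except Exception as e: print(t,e)
print(ctrl.get_obs(),ctrl.hold_point_z)
E
```

```text
pics
scene [[0.762, 0.43, -0.483, 1.083], [0.647, -0.514, 0.563, -0.707], [-0.006, -0.742, -0.671, 0.944], [0.0, 0.0, 0.0, 1.0]] 463.3710528243996
transformer_a [([183.0, 297.0], 0.96), ([288.0, 161.0], 0.72), ([218.0, 231.0], 0.7), ([259.0, 214.0], 0.58)]
collar [([156.0, 261.0], 0.95)]
small_transformer [([270.0, 193.0], 0.61)]
multimeter [([366.0, 167.0], 0.64)]
screwdriver [([175.0, 348.0], 0.64)]
tray_mid [([303.0, 231.0], 0.68), ([289.0, 161.0], 0.44)]
stand [([301.0, 253.0], 0.67)]
shaft_top [([308.0, 212.0], 0.85), ([368.0, 165.0], 0.45), ([268.0, 195.0], 0.3)]
side [[0.899, -0.219, 0.379, 0.128], [-0.437, -0.494, 0.752, -0.811], [0.022, -0.841, -0.54, 0.681], [0.0, 0.0, 0.0, 1.0]] 394.77290316205205
transformer_a [([310.0, 296.0], 0.91), ([235.0, 250.0], 0.84), ([251.0, 317.0], 0.74), ([181.0, 188.0], 0.73), ([232.0, 222.0], 0.62)]
collar [([251.0, 317.0], 0.78)]
small_transformer [([206.0, 207.0], 0.8)]
multimeter [([222.0, 158.0], 0.72)]
screwdriver [([375.0, 326.0], 0.98)]
tray_mid [([300.0, 192.0], 0.75)]
stand [([297.0, 215.0], 0.78)]
shaft_top [([300.0, 172.0], 0.82)]

[... 208 characters left out ...]
iver []
tray_mid []
stand []
shaft_top []
{'time_s': 1.35, 'qpos': array([ 1.17742043e+00,  2.99912958e-01,  1.52104649e+00,  1.05123153e-05,
        1.32068650e+00, -6.66192093e-02]), 'joint_vel': array([-0.00101134,  0.00104408, -0.00138223, -0.00019278,  0.00112375,
        0.00193162]), 'tau': array([-2.21719216e-03, -5.31660283e+01, -3.52911937e+01,  7.07553048e-02,
        2.13025021e-02,  3.32033937e-05]), 'ee_pos': array([0.17653545, 0.52087136, 0.20541879]), 'eef_rot': array([-3.14154016e+00, -1.37103258e-05,  2.81483337e+00]), 'force': array([-0.28309256, -0.57801899, -0.25469206]), 'moment': array([-0.04666622, -0.00429823,  0.00076805]), 'grip_width': 0.09394569776294426} -0.0188
```

View pics/scene0.png

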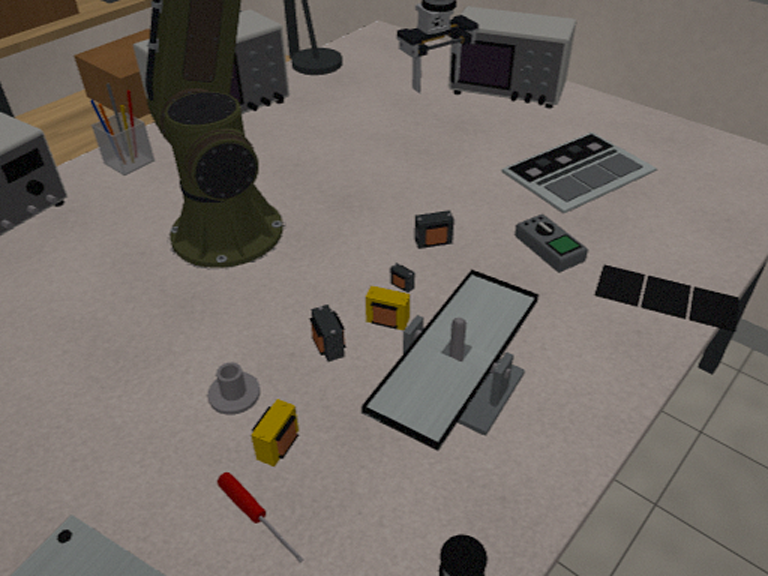

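View pics/side0.png

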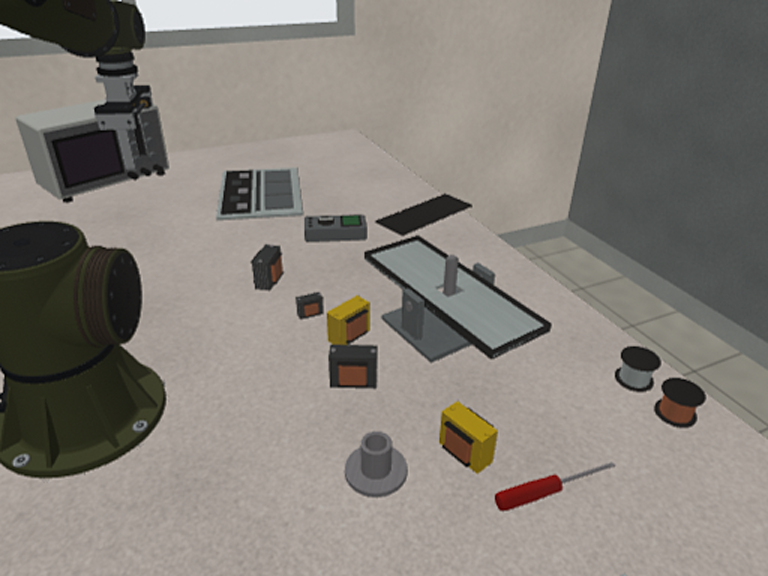

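In the scene picture (768 px wide) there are two dark large transformers, at (434,230) and (327,332). Yellow look-alikes are at (388,308) and (276,432), and the small transformer is at (402,277). The dark, large ones match the description. The collar is at (233,387) and the tray's middle at about (455,350). Next I'll enlarge a crop and measure poses.

```bash
python3 - <<'E'
from h import *
Xs=[];Cs=[]
for n in ('scene','side'):
    z=np.load(n+'0.npz');Xs.append(z['X'].reshape(-1,3));Cs.append(z['im'].reshape(-1,3).astype(int))
    if n=='scene':
        im=z['im'][125:250,190:320,::-1];cv2.imwrite('pics/crop0.png',cv2.resize(im,None,fx=5,fy=4.8,interpolation=cv2.INTER_CUBIC))
        for nm,(u,v) in dict(trA=(289,153),trB=(218,221),small=(268,185),coll=(155,258),shaft=(306,214)).items(): print(nm,z['X'][v,u].round(3))
    for nm,(x,y) in {}: pass
X=np.vstack(Xs);C=np.vstack(Cs);k=np.isfinite(X).all(1)
X=X[k];C=C[k];src=np.concatenate([np.full(len(x),i) for i,x in enumerate(Xs)])[k]
np.savez('cl.npz',X=X,C=C,src=src)
m=(X[:,2]>0.02)&(X[:,2]<0.2)&(X[:,0]>0.25)&(X[:,0]<0.9)&(abs(X[:,1])<0.5)
# top-down picture 1mm/px
Q=X[m];c=C[m]
img=np.zeros((560,780,3),np.uint8)
o=np.argsort(Q[:,2]);Q=Q[o];c=c[o]
r=((0.85-Q[:,0])*900).astype(int);cc=((0.43-Q[:,1])*900).astype(int)
ok=(r>=0)&(r<560)&(cc>=0)&(cc<780)
img[r[ok],cc[ok]]=c[ok][:,::-1]
img=cv2.dilate(img,np.ones((3,3)))
for a in np.arange(0.3,0.85,.1): cv2.putText(img,'%.1f'%a,(0,int((0.85-a)*900)),0,.4,(255,255,255))
for a in np.arange(-.4,.45,.1): cv2.putText(img,'%.1f'%a,(int((.43-a)*900),555),0,.4,(255,255,255))
cv2.imwrite('pics/top0.png',img)
E
```

```text
trA [0.393 0.243 0.053]
trB [ 0.438 -0.124  0.063]
small [0.426 0.099 0.033]
coll [ 0.393 -0.306  0.044]
shaft [ 0.648 -0.026  0.148]
```

View pics/crop0.png

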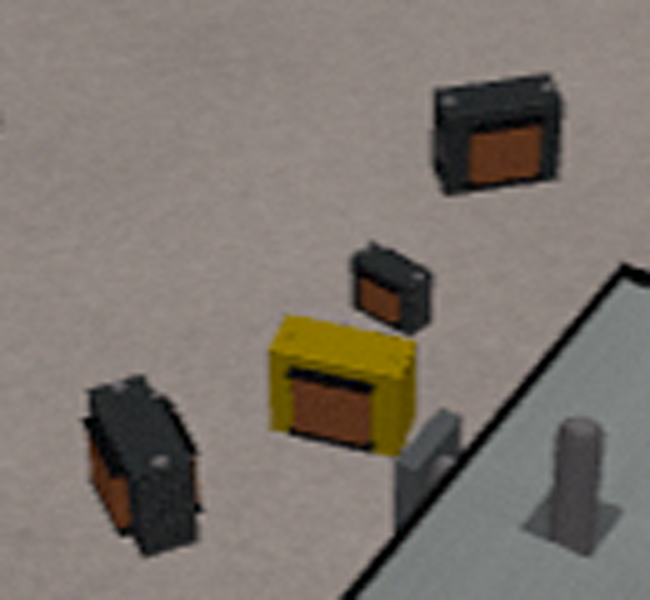

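View pics/top0.png

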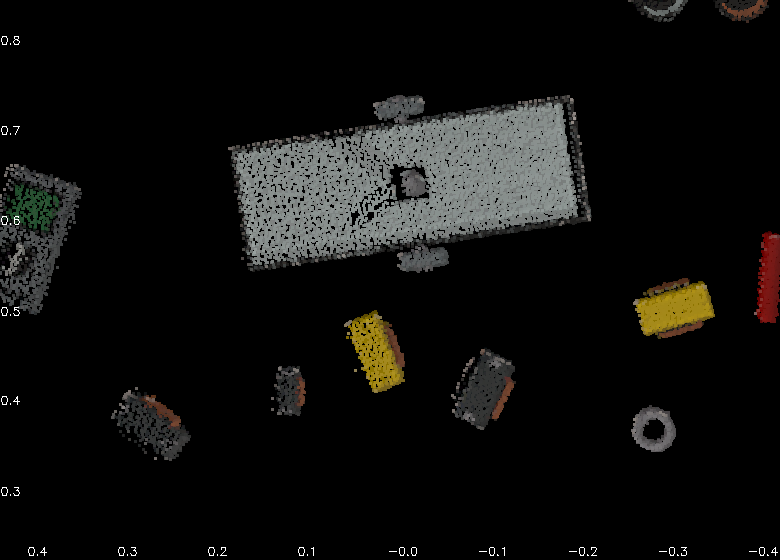

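The crop shows the large dark transformers at upper right and lower left, with the small one at centre and the yellow one below it. Now I'll fit the poses.

```bash
cat > fit.py <<'E'
from h import *
from scipy.optimize import least_squares
def rect(P):
    P=P[:,:2]; (c,s,a)=cv2.minAreaRect(P.astype(np.float32)); 
    if s[0]<s[1]: s=s[::-1];a+=90
    return np.array(c),np.array(s),a
def fit_tr(X,x,y):
    m=(np.hypot(X[:,0]-x,X[:,1]-y)<0.055)&(X[:,2]>0.0615)&(X[:,2]<0.072)
    P=X[m]
    # trimmed: footprints mask min-area rect after denoise
    g=np.zeros((200,200),np.uint8);ij=((P[:,:2]-[x,y])*1000+100).astype(int);g[ij[:,0].clip(0,199),ij[:,1].clip(0,199)]=1
    n=cv2.boxFilter(g.astype(np.float32),-1,(7,7),normalize=False)
    k=n[ij[:,0].clip(0,199),ij[:,1].clip(0,199)]>=6
    return len(P),*rect(P[k]),P[:,2].mean()
def fit_circ(P,r=None):
    f=lambda q: np.hypot(P[:,0]-q[0],P[:,1]-q[1])-(q[2] if r is None else r)
    q=least_squares(f,[*P[:,:2].mean(0),.02],loss='soft_l1',f_scale=.001).x
    return q
E
python3 - <<'E'
from fit import *
z=np.load('cl.npz');X=z['X'];C=z['C'];S=z['src']
for s in (0,1,None):
    Y=X if s is None else X[S==s]; c=C if s is None else C[S==s]
    print(s)
    for x,y in ((.375,.285),(.413,-.088)): print(' tr',fit_tr(Y,x,y))
    d=np.hypot(Y[:,0]-.37,Y[:,1]+.28)
    top=Y[(d<.04)&(Y[:,2]>.057)]; print(' collar top',len(top),rect(top)[:2],fit_circ(top))
    fl=Y[(d<.06)&(Y[:,2]>.004)&(Y[:,2]<.02)]; print(' flange rect',rect(fl)[:2])
    gray=(abs(Y[:,2]-.08)<.006)&(np.hypot(Y[:,0]-.64,Y[:,1]+.01)<.25)&(c.min(1)>80)
    P=Y[gray]; print(' tray floor',len(P),rect(P),P[:,2].mean(), np.linalg.lstsq(np.c_[P,][:,:2]-P[:,:2].mean(0),P[:,2]-P[:,2].mean(),rcond=None)[0])
    rim=Y[(Y[:,2]>.075)&(Y[:,2]<.096)&(np.hypot(Y[:,0]-.64,Y[:,1]+.01)<.25)&(c.max(1)<70)]; print(' rim',len(rim),rect(rim))
    sh=Y[(Y[:,2]>.1)&(Y[:,2]<.14)&(np.hypot(Y[:,0]-.64,Y[:,1]+.01)<.03)]; print(' shaft',len(sh),fit_circ(sh,.012)[:2])
    sh=Y[(Y[:,2]>.146)&(Y[:,2]<.16)&(np.hypot(Y[:,0]-.64,Y[:,1]+.01)<.03)]; print(' shaft top',len(sh),sh.mean(0))
E
```

```text
0
 tr (167, array([0.37251908, 0.26909807]), array([0., 0.]), 0.0, np.float64(0.06510187201568915))
 tr (262, array([ 0.42031226, -0.10429503]), array([0.07212782, 0.02406607]), 158.8708038330078, np.float64(0.06512203913052675))
 collar top 88 (array([ 0.37449047, -0.29574659]), array([0.04226097, 0.04201819])) [ 0.37443351 -0.29477992  0.01819144]
 flange rect (array([ 0.37236002, -0.29418045]), array([0.09607119, 0.08919902]))
 tray floor 5093 (array([ 0.65361232, -0.01889163]), array([0.37286234, 0.17201576]), 100.78366565704346) 0.07913495241791119 [-0.0002681   0.00039246]
 rim 1130 (array([ 0.64976764, -0.0235558 ]), array([0.38479298, 0.18745403]), 98.49455547332764)
 shaft 111 [ 0.64647349 -0.02321667]
 shaft top 34 [ 0.64770792 -0.02602279  0.1482019 ]
1
 tr (129, array([0., 0.]), array([0., 0.]), 0.0, np.float64(0.06391994813752329))
 tr (301, array([ 0.41591296, -0.10848627]), array([0.07238827, 0.03204336]), 153.63530349731445, np.float64(0.06447923400414732))
 collar top 142 (array([ 0.37117395, -0.29752344]), array([0.04287186, 0.04117963])) [ 0.37025178 -0.29746229  0
[... 535 characters left out ...]
oat64(0.06458677681202903))
 tr (563, array([ 0.41824451, -0.10763796]), array([0.07887894, 0.03538388]), 154.4412078857422, np.float64(0.06477837244661874))
 collar top 230 (array([ 0.37210661, -0.29552364]), array([0.04571467, 0.04348201])) [ 0.37159744 -0.29640503  0.0185649 ]
 flange rect (array([ 0.3745144 , -0.29425833]), array([0.09500719, 0.09300599]))
 tray floor 7981 (array([ 0.64480162, -0.02725379]), array([0.38475683, 0.19235466]), 99.90499114990234) 0.07885573504007151 [-0.00063217 -0.00035319]
 rim 2158 (array([ 0.64735347, -0.02552417]), array([0.38630578, 0.19272839]), 99.30449104309082)
 shaft 209 [ 0.64561999 -0.024833  ]
 shaft top 53 [ 0.64620422 -0.02709478  0.14800311]
```

>>> servo_tool:
  rows:
    - [0.2,-0.253,0,0,0,1.22,1]
    - [0.2,-0.253,0,0,0,1.22,1]
    - [0.2,-0.253,0,0,0,1.22,1]
    - [0.2,-0.253,0,0,0,1.22,1]
    - [0.2,-0.253,0,0,0,1.22,1]
    - [0.2,-0.253,0,0,0,1.22,1]
    - [0.2,-0.253,0,0,0,1.22,1]
    - [0.2,-0.253,0,0,0,1.22,1]
  newtons: 40

```text
time_s: 2.02
ee_pos: [0.3611, 0.2878, 0.2057]
eef_rot: [3.142, 0.001, -2.577]
force: [0.2, -0.1, -0.2]
grip_width: 0.0939
```

>>> servo_tool:
  rows:
    - [0.015,-0.02,0,0,0,0.33,1]
    - [0.015,-0.02,0,0,0,0.33,1]
    - [0.015,-0.02,0,0,0,0.33,1]
    - [0.015,-0.02,0,0,0,0.33,1]
    - [0.015,-0.02,0,0,0,0.33,1]
    - [0.015,-0.02,0,0,0,0.33,1]
    - [0.015,-0.02,0,0,0,0.33,1]
    - [0.015,-0.02,0,0,0,0.33,1]

```text
time_s: 2.68
ee_pos: [0.376, 0.268, 0.2057]
eef_rot: [3.142, 0.001, -2.248]
force: [-0.3, -0.3, 0.6]
grip_width: 0.0941
```

```bash
cat > look.py <<'E'
import sys
from fit import *
n=sys.argv[1]; p,W=shot('wrist'); save(p,n+'.png',s=1.5); X=cloud(p,W); np.savez(n+'.npz',X=X,im=p['image'])
o=ctrl.get_obs(); print(o['ee_pos'].round(4),o['eef_rot'].round(4),np.degrees(o['eef_rot'][2]).round(1))
h=np.histogram(X[...,2][np.isfinite(X[...,2])],bins=np.arange(-.01,.2,.005));print(h[0])
if len(sys.argv)>3:
    x,y=map(float,sys.argv[2:4]); Y=X.reshape(-1,3);Y=Y[np.isfinite(Y).all(1)]
    print(fit_tr(Y,x,y))
E
python3 look.py w1 .376 .268
```

```text
[0.376  0.2679 0.2057] [ 3.1416e+00  5.0000e-04 -2.2477e+00] -128.8
[    0 48174 88616  1501  1943   522   391   388   543  2906  1584   363
   277  1527   510  4176   178   782  1184   407   252     0     0     0
     0     0     0     0     0     0     0     0     0     0     0     0
     0     0     0     0     0]
(2621, array([0.37564847, 0.26698723]), array([0.07842781, 0.03402653]), 53.657535552978516, np.float64(0.06629606926498716))
```

View pics/w1.png

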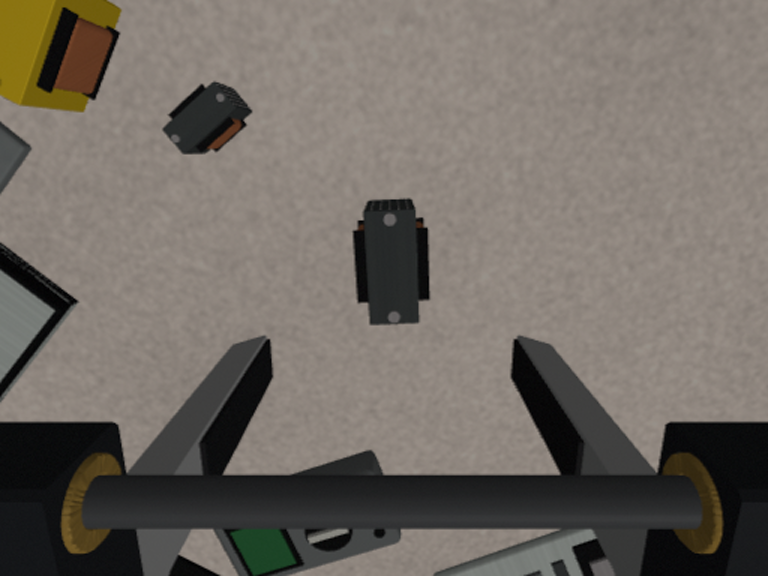

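The large dark transformer_a is centred between the fingers (390,262) and its fitted size of 78x34 mm matches. Descending.

>>> servo_tool:
  rows:
    - [0,-0.001,-0.04,0,0,0.043,1]
    - [0,-0.001,-0.08,0,0,0.043,1]
    - [0,-0.001,-0.12,0,0,0.043,1]
    - [0,-0.001,-0.15,0,0,0.043,1]
    - [0,-0.001,-0.17,0,0,0.043,1]
    - [0,-0.001,-0.183,0,0,0.043,1]
    - [0,-0.001,-0.183,0,0,0.043,1]
    - [0,-0.001,-0.183,0,0,0.043,-1]
  newtons: 35

```text
time_s: 3.4
ee_pos: [0.3758, 0.267, 0.0227]
eef_rot: [3.141, -0.0, -2.205]
force: [-0.3, -0.7, 1.0]
grip_width: 0.0902
```

>>> servo_tool:
  rows:
    - [0,0,0,0,0,0,-1]
    - [0,0,0,0,0,0,-1]
    - [0,0,0,0,0,0,-1]
    - [0,0,0,0,0,0,-1]
    - [0,0,0,0,0,0,-1]
    - [0,0,0,0,0,0,-1]
    - [0,0,0.01,0,0,0,-1]
    - [0,0,0.03,0,0,0,-1]

```text
time_s: 4.07
ee_pos: [0.3743, 0.266, 0.0514]
eef_rot: [3.139, -0.005, -2.205]
force: [0.3, 0.1, -7.0]
grip_width: 0.0496
```

>>> servo_tool:
  rows:
    - [0,0,0.04,0,0,0,-1]
    - [0,0,0.08,0,0,0,-1]
    - [0.02,-0.01,0.12,0,0,-0.1,-1]
    - [0.05,-0.03,0.14,0,0,-0.2,-1]
    - [0.08,-0.05,0.16,0,0,-0.3,-1]
    - [0.11,-0.07,0.17,0,0,-0.42,-1]
    - [0.14,-0.1,0.17,0,0,-0.54,-1]
    - [0.17,-0.12,0.17,0,0,-0.65,-1]

```text
time_s: 4.73
ee_pos: [0.5452, 0.1438, 0.2223]
eef_rot: [3.14, -0.005, -2.861]
force: [0.7, 0.6, -6.5]
grip_width: 0.0501
```

>>> servo_tool:
  rows:
    - [0.03,-0.025,0,0,0,-0.1,-1]
    - [0.06,-0.04,0,0,0,-0.14,-1]
    - [0.08,-0.05,0,0,0,-0.14,-1]
    - [0.084,-0.058,0,0,0,-0.14,-1]
    - [0.084,-0.058,0,0,0,-0.14,-1]
    - [0.084,-0.058,0,0,0,-0.14,-1]
    - [0.084,-0.058,0,0,0,-0.14,-1]
    - [0.084,-0.058,0,0,0,-0.14,-1]

```text
time_s: 5.4
ee_pos: [0.6284, 0.0866, 0.2228]
eef_rot: [3.14, -0.005, -3.0]
force: [-0.5, -0.4, -6.8]
grip_width: 0.0503
```

```bash
python3 look.py w2; cat > tray.py <<'E'
import sys
from fit import *
z=np.load(sys.argv[1]+'.npz');Y=z['X'].reshape(-1,3);c=z['im'].reshape(-1,3).astype(int);k=np.isfinite(Y).all(1);Y=Y[k];c=c[k]
c0=np.array([.6458,-.0255]); d=np.linalg.norm(Y[:,:2]-c0,axis=1)
st=Y[(d<.03)&(Y[:,2]>.146)&(Y[:,2]<.156)]; print('shaft top',len(st),st.mean(0) if len(st) else '', rect(st)[:2] if len(st)>5 else '')
sh=Y[(d<.03)&(Y[:,2]>.09)&(Y[:,2]<.14)]; print('shaft',len(sh),fit_circ(sh,.012)[:2] if len(sh)>10 else '')
a=np.radians(8.6);ex=np.array([np.cos(a),np.sin(a)]);ey=np.array([-np.sin(a),np.cos(a)])
q=(Y[:,:2]-c0)@np.c_[ex,ey]
fl=(abs(Y[:,2]-.08)<.02)&(c.min(1)>95)&(abs(q[:,0])<.064)&(abs(q[:,1])<.188)
A=np.c_[q[fl],np.ones(fl.sum())];s=np.linalg.lstsq(A,Y[fl,2],rcond=None)[0];print('floor plane (sx,sy,z0)',fl.sum(),s.round(4))
# edges: floor/rim borders
big=(abs(Y[:,2]-.08)<.025)&(abs(q[:,0])<.08)&(abs(q[:,1])<.2)&(c.min(1)>95)
qq=q[big]
b=[]
for lo in np.arange(-.15,.15,.01):
    m=(qq[:,1]>lo)&(qq[:,1]<lo+.01)&(abs(qq[:,0])<.066)
    if m.sum()>20: b.append((lo+.005,np.percentile(qq[m,0],1),np.percentile(qq[m,0],99)))
b=np.array(b)
if len(b)>3: print('x-edges lo/hi by y\n',b.round(4)[::3].tolist())
E
python3 tray.py w2
```

```text
[0.6286 0.0866 0.2228] [ 3.1396 -0.0047 -3.0004] -171.9
[    0 32042 55026  3774  3484   267   261   251   503   976    88    77
    90   353   158  1155   178 11965 22427  1494  1578  1540    49    55
    52    67    67    64    70    78   120   406   158     0     0     0
     0     0     0     0     0]
shaft top 480 [ 0.64432994 -0.0227341   0.14907925] (array([ 0.64529264, -0.02384013]), array([0.02052363, 0.0204616 ]))
shaft 606 [ 0.64578113 -0.02422077]
floor plane (sx,sy,z0) 32868 [-0.0002 -0.0001  0.0803]
x-edges lo/hi by y
 [[-0.145, -0.0281, 0.064], [-0.115, -0.0643, 0.0637], [-0.085, -0.0631, 0.0638], [-0.055, -0.0628, 0.063], [-0.025, -0.0643, 0.0637], [0.005, -0.0638, 0.0642], [0.035, -0.0638, 0.0626], [0.065, -0.0644, 0.0343], [0.095, -0.0642, -0.0169], [0.125, -0.0648, -0.0168]]
```

View pics/w2.png

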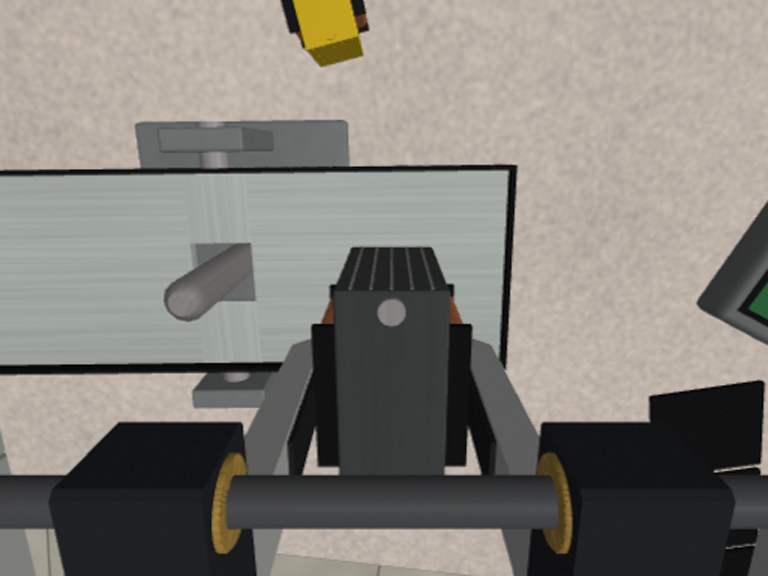

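>>> servo_tool:
  rows:
    - [0,0.003,-0.03,-0.06,-0.009,0.009,-1]
    - [0,0.003,-0.06,-0.119,-0.018,0.009,-1]
    - [0,0.003,-0.09,-0.119,-0.018,0.009,-1]
    - [0,0.003,-0.105,-0.119,-0.018,0.009,-1]
    - [0,0.003,-0.115,-0.119,-0.018,0.009,-1]
    - [0,0.003,-0.122,-0.119,-0.018,0.009,-1]
    - [0,0.003,-0.128,-0.119,-0.018,0.009,-1]
    - [0,0.003,-0.131,-0.119,-0.018,0.009,-1]

```text
time_s: 6.12
ee_pos: [0.6289, 0.0897, 0.0924]
eef_rot: [-3.023, -0.003, -2.992]
force: [-1.7, 0.0, -2.9]
grip_width: 0.0496
```

>>> servo_tool:
  rows:
    - [0,0,-0.001,0,0,0,-1]
    - [0,0,-0.002,0,0,0,-1]
    - [0,0,-0.003,0,0,0,-1]
    - [0,0,-0.004,0,0,0,-1]
    - [0,0,-0.004,0,0,0,-1]
    - [0,0,-0.004,0,0,0,-1]
    - [0,0,-0.004,0,0,0,-1]
    - [0,0,-0.004,0,0,0,-1]

```text
time_s: 6.78
ee_pos: [0.6294, 0.0897, 0.0894]
eef_rot: [-3.023, -0.001, -2.992]
force: [-3.7, -1.8, 6.3]
grip_width: 0.0497
```

>>> servo_tool:
  rows:
    - [0,0,0.001,0,0,0,-1]
    - [0,0,0.001,0,0,0,0.6]
    - [0,0,0.001,0,0,0,0.6]
    - [0,0,0.001,0,0,0,0.6]
    - [0,0,0.001,0,0,0,0.6]
    - [0,0,0.001,0,0,0,0.6]
    - [0,0.002,0.02,0,0,0,0.6]
    - [0,0.006,0.05,0,0,0,0.6]

```text
time_s: 7.45
ee_pos: [0.628, 0.0952, 0.1369]
eef_rot: [-3.023, -0.007, -2.992]
force: [0.8, 0.2, 0.1]
grip_width: 0.0752
```

>>> servo_tool:
  rows:
    - [0,0.005,0.04,0,0,0,0.6]
    - [0,0.008,0.08,0.02,0.003,0,0.6]
    - [0,0.008,0.1,0.06,0.01,0,0.8]
    - [0,0.008,0.1,0.119,0.018,0,1]
    - [0,0.008,0.1,0.119,0.018,0,1]
    - [0,0.008,0.1,0.119,0.018,0,1]
    - [0,0.008,0.1,0.119,0.018,0,1]
    - [0,0.008,0.1,0.119,0.018,0,1]

```text
time_s: 8.12
ee_pos: [0.6277, 0.1035, 0.2359]
eef_rot: [3.141, -0.009, -2.991]
force: [0.2, 0.1, 0.1]
grip_width: 0.0939
```

```bash
python3 look.py w3; python3 tray.py w3
```

```text
[0.6278 0.1035 0.2361] [ 3.1407 -0.0084 -2.991 ] -171.4
[    0 35860 62757  2520  3277   328   342   349   737  2556   114    95
   102  2298  3419  3253  5137  4705  4588  5766  6072  2762   439   126
    73   107   491   722  3085   136   118   368   148     0     0     0
     0     0     0     0     0]
shaft top 446 [ 0.6443881  -0.02286046  0.14902106] (array([ 0.64521784, -0.02384086]), array([0.02113109, 0.02068563]))
shaft 588 [ 0.64577358 -0.02424673]
floor plane (sx,sy,z0) 28873 [ 1.000e-04 -1.203e-01  8.050e-02]
x-edges lo/hi by y
 [[-0.135, 0.0137, 0.0642], [-0.105, -0.0628, 0.0634], [-0.075, -0.0626, 0.063], [-0.045, -0.0634, 0.0634], [-0.015, -0.0642, 0.0632], [0.015, -0.0641, 0.0601], [0.045, -0.063, 0.0628], [0.075, -0.0629, 0.0628], [0.105, -0.0647, -0.0382], [0.135, -0.0646, -0.0321]]
```

View pics/w3.png

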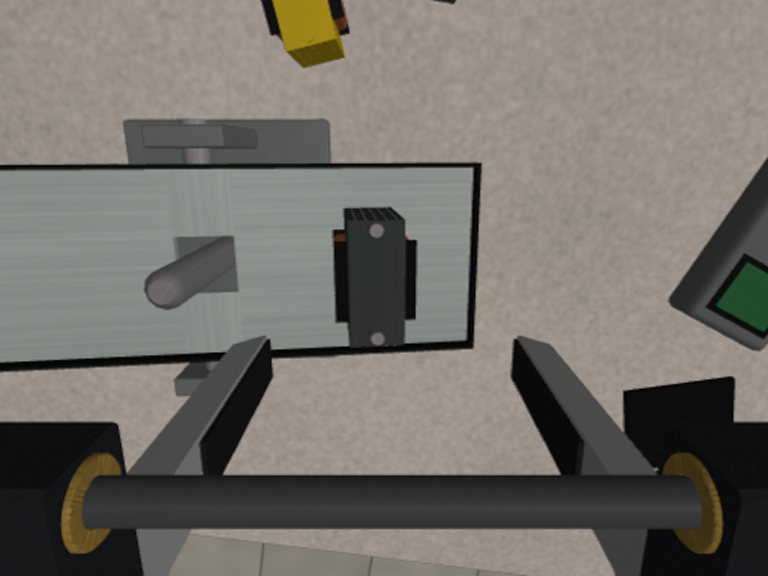

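The transformer stands on the tipped tray (tilt -0.12). I'll measure where it sits in the tray frame.

```bash
cat > ontray.py <<'E'
import sys
from fit import *
z=np.load(sys.argv[1]+'.npz');th=float(sys.argv[2])
Y=z['X'].reshape(-1,3);Y=Y[np.isfinite(Y).all(1)]
c0=np.array([.6455,-.0241,.075]);a=np.radians(8.6)
B=(R.from_euler('z',a)*R.from_euler('x',th)).as_matrix()
L=(Y-c0)@B; L[:,2]-=.005
for s in (1,-1):
    m=(L[:,2]>.062)&(L[:,2]<.071)&(abs(L[:,0])<.07)&(s*L[:,1]>.05)&(s*L[:,1]<.19)
    if m.sum()>100: print(s,fit_tr(np.c_[L[m][:,:2],L[m][:,2]],*L[m][:,:2].mean(0)))
E
python3 ontray.py w3 -.12
```

```text
1 (3242, array([0.0007168 , 0.11254773]), array([0.07840706, 0.0341434 ]), 0.19859972596168518, np.float64(0.06627121478666731))
```

>>> servo_tool:
  rows:
    - [-0.21,-0.211,-0.03,0,0,-0.597,1]
    - [-0.21,-0.211,-0.03,0,0,-0.597,1]
    - [-0.21,-0.211,-0.03,0,0,-0.597,1]
    - [-0.21,-0.211,-0.03,0,0,-0.597,1]
    - [-0.21,-0.211,-0.03,0,0,-0.597,1]
    - [-0.21,-0.211,-0.03,0,0,-0.597,1]
    - [-0.21,-0.211,-0.03,0,0,-0.597,1]
    - [-0.21,-0.211,-0.03,0,0,-0.597,1]

```text
time_s: 8.83
ee_pos: [0.4144, -0.1097, 0.2054]
eef_rot: [-3.141, -0.01, 2.693]
force: [-0.8, 0.9, -0.0]
grip_width: 0.0942
```

```bash
python3 look.py w4 .418 -.108
```

```text
[ 0.4155 -0.1093  0.2058] [-3.1414 -0.0089  2.6926] 154.3
[    0 45131 81879  1432  6374   348   380   394   445   749  1385   323
   355  2124  1139  6366  1321  1073   569  1699  1561   765   266   143
     0     0     0     0     0     0     0     0     0     0     0     0
     0     0     0     0     0]
(2620, array([ 0.41642761, -0.10436951]), array([0.07909611, 0.03375464]), 153.82440948486328, np.float64(0.06629874941509376))
```

View pics/w4.png

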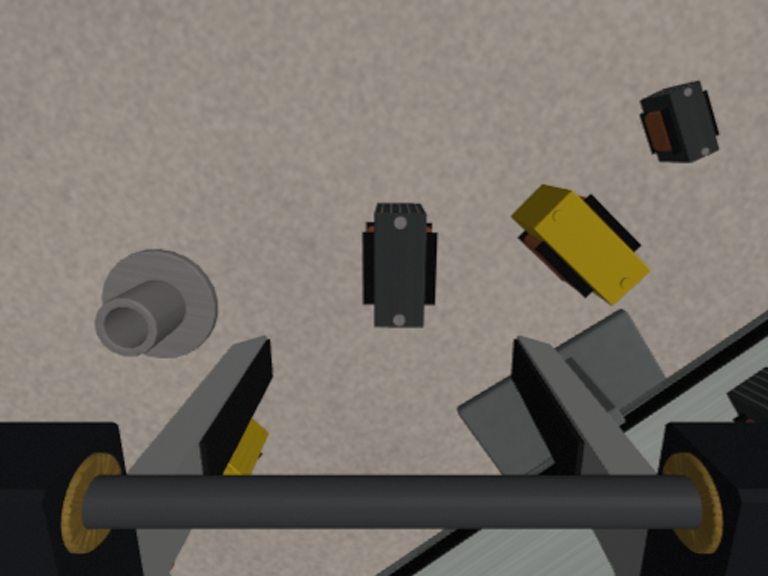

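>>> servo_tool:
  rows:
    - [0.001,0.005,-0.04,-0.004,-0.008,-0.008,1]
    - [0.001,0.005,-0.08,-0.004,-0.008,-0.008,1]
    - [0.001,0.005,-0.12,-0.004,-0.008,-0.008,1]
    - [0.001,0.005,-0.15,-0.004,-0.008,-0.008,1]
    - [0.001,0.005,-0.17,-0.004,-0.008,-0.008,1]
    - [0.001,0.005,-0.183,-0.004,-0.008,-0.008,1]
    - [0.001,0.005,-0.183,-0.004,-0.008,-0.008,1]
    - [0.001,0.005,-0.183,-0.004,-0.008,-0.008,-1]

```text
time_s: 9.55
ee_pos: [0.4169, -0.1036, 0.0226]
eef_rot: [-3.141, -0.001, 2.686]
force: [-0.2, 0.7, -0.3]
grip_width: 0.0899
```

>>> servo_tool:
  rows:
    - [0,0,0,0,0,0,-1]
    - [0,0,0,0,0,0,-1]
    - [0,0,0,0,0,0,-1]
    - [0,0,0,0,0,0,-1]
    - [0,0,0,0,0,0,-1]
    - [0,0,0,0,0,0,-1]
    - [0,0,0.01,0,0,0,-1]
    - [0,0,0.03,0,0,0,-1]

```text
time_s: 10.22
ee_pos: [0.4152, -0.1031, 0.0515]
eef_rot: [-3.141, -0.006, 2.685]
force: [-0.1, 0.7, -6.8]
grip_width: 0.0499
```

>>> servo_tool:
  rows:
    - [0,0,0.04,0,0,0,-1]
    - [0,0,0.08,0,0,0,-1]
    - [0.02,0,0.12,0,0,0.1,-1]
    - [0.05,-0.01,0.15,0,0,0.2,-1]
    - [0.08,-0.01,0.17,0,0,0.3,-1]
    - [0.12,-0.02,0.17,0,0,0.4,-1]
    - [0.16,-0.02,0.17,0,0,0.5,-1]
    - [0.2,-0.03,0.17,0,0,0.607,-1]

```text
time_s: 10.88
ee_pos: [0.6165, -0.132, 0.2217]
eef_rot: [-3.141, -0.007, -2.985]
force: [0.8, 0.1, -6.8]
grip_width: 0.0494
```

>>> servo_tool:
  rows:
    - [0.03,-0.002,0,0,0,0,-1]
    - [0.047,-0.002,0,0,0,0,-1]
    - [0.047,-0.002,0,0,0,0,-1]
    - [0.047,-0.002,0,0,0,0,-1]
    - [0.047,-0.002,0,0,0,0,-1]
    - [0.047,-0.002,0,0,0,0,-1]
    - [0.047,-0.002,0,0,0,0,-1]
    - [0.047,-0.002,0,0,0,0,-1]

```text
time_s: 11.55
ee_pos: [0.6631, -0.134, 0.2224]
eef_rot: [-3.141, -0.006, -2.985]
force: [-0.2, 0.5, -6.4]
grip_width: 0.0501
```

```bash
python3 look.py w5; python3 tray.py w5;python3 - <<'E'
from h import *
o=ctrl.get_obs();d=o['ee_pos'][:2]-[.6455,-.0241];a=np.radians(8.6)
print('tray xy',d@[np.cos(a),np.sin(a)],d@[-np.sin(a),np.cos(a)])
E
```

```text
[ 0.6632 -0.1341  0.2222] [-3.1413 -0.0062 -2.9854] -171.0
[    0 28928 55097   428  4013  1031  1043   634   354   302   251  2115
   262   962   792  3613  5113  4421  5404  4962  3101  5286  3430   700
  1076   418   431   884   310    79   133   386   175     0     0     0
     0     0     0     0     0]
shaft top 481 [ 0.64503398 -0.02539902  0.14908246] (array([ 0.64585078, -0.02401391]), array([0.02048526, 0.02039857]))
shaft 592 [ 0.64582469 -0.02367465]
floor plane (sx,sy,z0) 24591 [-0.     -0.12    0.0805]
x-edges lo/hi by y
 [[-0.145, -0.0635, 0.0054], [-0.115, -0.0635, -0.0185], [-0.085, -0.0635, -0.0127], [-0.055, -0.0639, 0.0437], [-0.025, -0.0636, 0.0636], [0.005, -0.0649, 0.0638], [0.035, -0.0636, 0.0634], [0.065, -0.0637, 0.0634], [0.095, -0.0637, 0.064], [0.125, -0.0646, 0.064]]
tray xy 0.0010182776672477561 -0.11135615588007651
```

View pics/w5.png

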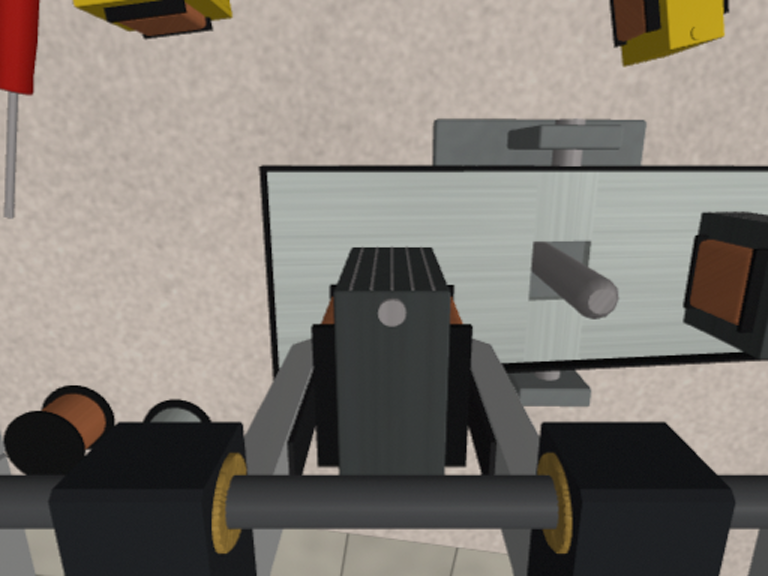

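>>> servo_tool:
  rows:
    - [-0.001,-0.001,-0.04,0,0,-0.006,-1]
    - [-0.001,-0.001,-0.07,0,0,-0.006,-1]
    - [-0.001,-0.001,-0.088,0,0,-0.006,-1]
    - [-0.001,-0.001,-0.096,0,0,-0.006,-1]
    - [-0.001,-0.001,-0.103,0,0,-0.006,-1]
    - [-0.001,-0.001,-0.11,0,0,-0.006,-1]
    - [-0.001,-0.001,-0.115,0,0,-0.006,-1]
    - [-0.001,-0.001,-0.119,0,0,-0.006,-1]

```text
time_s: 12.27
ee_pos: [0.6629, -0.1357, 0.1047]
eef_rot: [-3.139, -0.003, -2.992]
force: [-1.2, -3.5, -0.2]
grip_width: 0.05
```

>>> servo_tool:
  rows:
    - [0,0,-0.001,0,0,0,-1]
    - [0,0,-0.001,0,0,0,-1]
    - [0,0,-0.001,0,0,0,-1]
    - [0,0,-0.001,0,0,0,-1]
    - [0,0,-0.001,0,0,0,-1]
    - [0,0,-0.001,0,0,0,-1]
    - [0,0,-0.001,0,0,0,-1]
    - [0,0,-0.001,0,0,0,-1]

```text
time_s: 12.93
ee_pos: [0.6631, -0.1358, 0.1038]
eef_rot: [-3.139, -0.003, -2.992]
force: [0.0, -2.3, -1.4]
grip_width: 0.0499
```

```bash
python3 look.py w6; python3 tray.py w6
```

```text
[ 0.6631 -0.1358  0.1038] [-3.1392e+00 -3.0000e-03 -2.9916e+00] -171.4
[    0 27099 51766   214  6080   108   107    88    41    56    56   511
   104   131   181   197   441  8746 33388  1680  3204  2696   355   367
   482   556   624   674   732  3547  1193 10469   753   488   569   597
   784   548   462   341   169]
shaft top 962 [ 0.64514346 -0.02888017  0.14881841] (array([ 0.64576507, -0.02862579]), array([0.02090076, 0.01234438]))
shaft 2677 [ 0.64577849 -0.02360859]
floor plane (sx,sy,z0) 39672 [-0.0008 -0.007   0.0802]
x-edges lo/hi by y
 [[-0.145, -0.0635, 0.0619], [-0.115, -0.0636, -0.0386], [-0.085, -0.0648, -0.0087], [-0.055, -0.0635, 0.0317], [-0.025, -0.0635, 0.0417], [0.005, -0.0636, 0.0423], [0.035, -0.0635, 0.0624], [0.065, 0.052, 0.0649]]
```

>>> servo_tool:
  rows:
    - [0,0,-0.001,0,0,0,-1]
    - [0,0,-0.001,0,0,0,-1]
    - [0,0,-0.001,0,0,0,0.6]
    - [0,0,-0.001,0,0,0,0.6]
    - [0,0,-0.001,0,0,0,0.6]
    - [0,0,-0.001,0,0,0,0.6]
    - [0,0,0,0,0,0,0.6]
    - [0,0,0.02,0,0,0,0.6]

```text
time_s: 13.65
ee_pos: [0.6616, -0.1353, 0.1203]
eef_rot: [3.142, -0.008, -2.992]
force: [-1.0, 0.5, -0.9]
grip_width: 0.0753
```

>>> servo_tool:
  rows:
    - [0,0,0.04,0,0,0,0.6]
    - [0,0,0.08,0,0,0,0.6]
    - [0,0,0.11,0,0,0,0.8]
    - [0,0.03,0.14,0,0,0,1]
    - [-0.01,0.06,0.17,0,0,0,1]
    - [-0.02,0.09,0.18,0,0,0,1]
    - [-0.02,0.11,0.18,0,0,0,1]
    - [-0.02,0.11,0.18,0,0,0,1]

```text
time_s: 14.32
ee_pos: [0.6415, -0.0217, 0.302]
eef_rot: [3.142, -0.006, -2.988]
force: [1.0, 0.4, -0.4]
grip_width: 0.094
```

```bash
python3 look.py w7; python3 tray.py w7; python3 ontray.py w7 0
```

```text
[ 0.6416 -0.0236  0.301 ] [-3.1414 -0.0074 -2.989 ] -171.3
[    0 37521 61781  1705  3051   351   355   347   350   309   392  1300
   194   933   363  2667    61  8330 14841  1833  1656  1121   157   187
   155   204   176   215   189  1372   528  4687   112     0     0     0
     0     0     0     0     0]
shaft top 293 [ 0.64462065 -0.02433425  0.14913638] (array([ 0.64536721, -0.02389209]), array([0.02139618, 0.01993301]))
shaft 160 [ 0.64595688 -0.02402279]
floor plane (sx,sy,z0) 21644 [-0.0003 -0.0001  0.0803]
x-edges lo/hi by y
 [[-0.145, -0.0635, 0.0648], [-0.115, -0.0636, 0.0648], [-0.085, -0.0636, 0.0634], [-0.055, -0.0626, 0.0631], [-0.025, -0.0627, 0.0634], [0.005, -0.0639, 0.0642], [0.035, -0.0629, 0.063], [0.065, -0.063, 0.0628], [0.095, -0.0642, 0.0638], [0.125, -0.0643, 0.064]]
1 (2412, array([0.00054965, 0.11226597]), array([0.07775833, 0.03437851]), 179.85971069335938, np.float64(0.06616707121200434))
-1 (2435, array([ 0.00013877, -0.11297891]), array([0.07785558, 0.03460013]), 179.84830474853516, np.float64(0.06617854693891073))
```

View pics/w7.png

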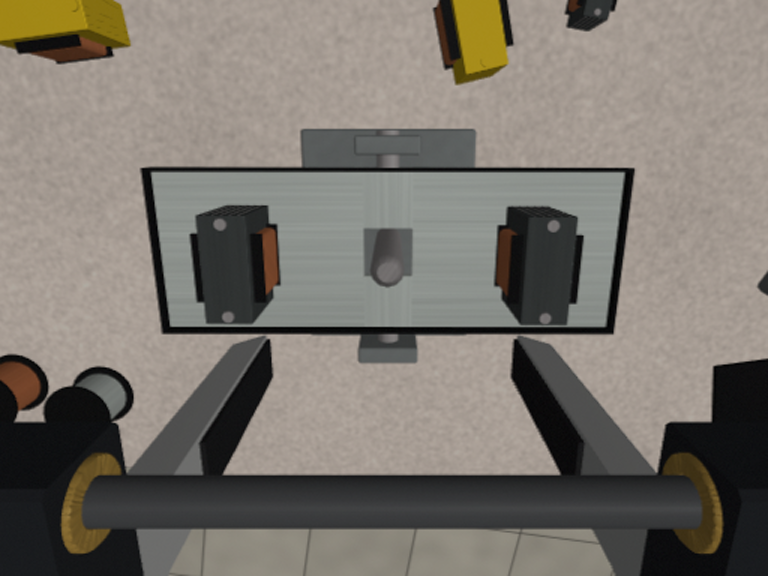

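The tray stays level with my hand away (slope -0.0001 rad), and the transformers sit at y=+0.112 and -0.113. Next is the collar.

>>> servo_tool:
  rows:
    - [-0.27,-0.273,-0.09,0,0,-1.57,1]
    - [-0.27,-0.273,-0.09,0,0,-1.57,1]
    - [-0.27,-0.273,-0.09,0,0,-1.57,1]
    - [-0.27,-0.273,-0.09,0,0,-1.57,1]
    - [-0.27,-0.273,-0.09,0,0,-1.57,1]
    - [-0.27,-0.273,-0.09,0,0,-1.57,1]
    - [-0.27,-0.273,-0.09,0,0,-1.57,1]
    - [-0.27,-0.273,-0.09,0,0,-1.57,1]

```text
time_s: 15.03
ee_pos: [0.4105, -0.2572, 0.2239]
eef_rot: [-3.141, -0.008, 2.285]
force: [0.4, -0.8, 0.5]
grip_width: 0.0936
```

>>> servo_tool:
  rows:
    - [-0.039,-0.039,-0.01,0,0,-0.564,1]
    - [-0.039,-0.039,-0.01,0,0,-0.564,1]
    - [-0.039,-0.039,-0.01,0,0,-0.564,1]
    - [-0.039,-0.039,-0.01,0,0,-0.564,1]
    - [-0.039,-0.039,-0.01,0,0,-0.564,1]
    - [-0.039,-0.039,-0.01,0,0,-0.564,1]
    - [-0.039,-0.039,-0.01,0,0,-0.564,1]
    - [-0.039,-0.039,-0.01,0,0,-0.564,1]

```text
time_s: 15.7
ee_pos: [0.3713, -0.2965, 0.2137]
eef_rot: [-3.141, -0.008, 1.723]
force: [0.4, 0.0, -0.4]
grip_width: 0.0939
```

```bash
python3 look.py w8; python3 - <<'E'
from fit import *
z=np.load('w8.npz');Y=z['X'].reshape(-1,3);Y=Y[np.isfinite(Y).all(1)]
d=np.hypot(Y[:,0]-.372,Y[:,1]+.296)
t=Y[(d<.04)&(Y[:,2]>.057)&(Y[:,2]<.064)];print(len(t),rect(t)[:2],cv2.minEnclosingCircle(t[:,:2].astype(np.float32)),t[:,2].mean())
t=Y[(d<.06)&(Y[:,2]>.007)&(Y[:,2]<.014)];print(len(t),rect(t)[:2],cv2.minEnclosingCircle(t[:,:2].astype(np.float32)))
E
```

```text
[ 0.3714 -0.2964  0.2137] [-3.1408 -0.0083  1.7226] 98.7
[    0 49941 95984  1588  3656   240   291   217   160   151   167   157
   155   956   570  2004     0     0     0     0     0     0     0     0
     0     0     0     0     0     0     0     0     0     0     0     0
     0     0     0     0     0]
732 (array([ 0.37079149, -0.29373637]), array([0.04284136, 0.04268377])) ((0.37063610553741455, -0.29389095306396484), 0.022085174918174744) 0.05997788883780425
2902 (array([ 0.37102902, -0.29402703]), array([0.08873322, 0.08860864])) ((0.3705952763557434, -0.2940395772457123), 0.045082397758960724)
```

View pics/w8.png

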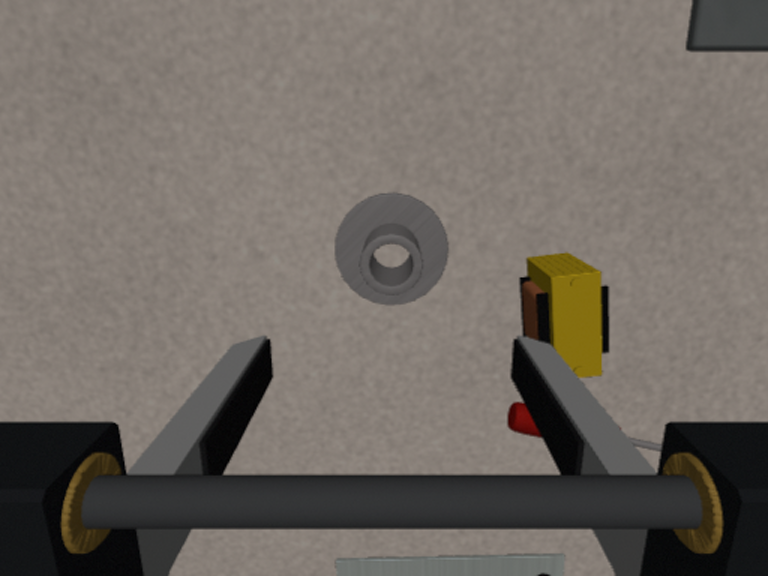

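>>> servo_tool:
  rows:
    - [-0.001,0.0025,-0.04,-0.008,-0.001,0,1]
    - [-0.001,0.0025,-0.08,-0.008,-0.001,0,1]
    - [-0.001,0.0025,-0.12,-0.008,-0.001,0,1]
    - [-0.001,0.0025,-0.15,-0.008,-0.001,0,1]
    - [-0.001,0.0025,-0.175,-0.008,-0.001,0,1]
    - [-0.001,0.0025,-0.187,-0.008,-0.001,0,1]
    - [-0.001,0.0025,-0.187,-0.008,-0.001,0,1]
    - [-0.001,0.0025,-0.187,-0.008,-0.001,0,-1]

```text
time_s: 16.42
ee_pos: [0.3703, -0.2939, 0.0267]
eef_rot: [-3.14, -0.001, 1.724]
force: [0.2, -0.2, -0.1]
grip_width: 0.0899
```

>>> servo_tool:
  rows:
    - [0,0,0,0,0,0,-1]
    - [0,0,0,0,0,0,-1]
    - [0,0,0,0,0,0,-1]
    - [0,0,0,0,0,0,-1]
    - [0,0,0,0,0,0,-1]
    - [0,0,0,0,0,0,-1]
    - [0,0,0.01,0,0,0,-1]
    - [0,0,0.03,0,0,0,-1]

```text
time_s: 17.08
ee_pos: [0.3693, -0.293, 0.0558]
eef_rot: [-3.138, -0.004, 1.724]
force: [-0.7, -0.9, -3.7]
grip_width: 0.0435
```

>>> servo_tool:
  rows:
    - [0,0,0.04,0,0,0,-1]
    - [0,0,0.08,0,0,0,-1]
    - [0.01,0.01,0.12,0,0,0,-1]
    - [0.03,0.03,0.15,0,0,0,-1]
    - [0.05,0.05,0.17,0,0,0,-1]
    - [0.08,0.08,0.18,0,0,0,-1]
    - [0.11,0.1,0.18,0,0,0,-1]
    - [0.14,0.13,0.18,0,0,0,-1]

```text
time_s: 17.75
ee_pos: [0.5099, -0.1627, 0.2373]
eef_rot: [-3.139, -0.003, 1.723]
force: [0.6, -1.5, -3.1]
grip_width: 0.0432
```

>>> servo_tool:
  rows:
    - [0.03,0.03,0,0,0,0,-1]
    - [0.06,0.055,0,0,0,0,-1]
    - [0.085,0.085,0,0,0,0,-1]
    - [0.11,0.11,0,0,0,0,-1]
    - [0.13,0.13,0,0,0,0,-1]
    - [0.135,0.138,0,0,0,0,-1]
    - [0.135,0.138,0,0,0,0,-1]
    - [0.135,0.138,0,0,0,0,-1]

```text
time_s: 18.42
ee_pos: [0.6444, -0.0248, 0.2372]
eef_rot: [-3.138, -0.003, 1.723]
force: [-0.5, -0.7, -3.1]
grip_width: 0.0435
```

```bash
python3 look.py w9; python3 - <<'E'
from fit import *
z=np.load('w9.npz');Y=z['X'].reshape(-1,3);Y=Y[np.isfinite(Y).all(1)]
o=ctrl.get_obs();e=o['ee_pos'];d=np.hypot(Y[:,0]-e[0],Y[:,1]-e[1]);zb=e[2]-.0267
t=Y[(d<.03)&(abs(Y[:,2]-zb-.06)<.004)];print('top',len(t),rect(t)[:2],cv2.minEnclosingCircle(t[:,:2].astype(np.float32)),t[:,2].mean())
for a,b in ((.007,.014),):
  t=Y[(d<.06)&(Y[:,2]>zb+a)&(Y[:,2]<zb+b)];print('flange',len(t),rect(t)[:2],fit_circ(t))
E
```

```text
[ 0.6442 -0.0254  0.2375] [-3.1384e+00 -2.9000e-03  1.7225e+00] 98.7
[    0 33547 64554   169  1890   142   146   159   167   374   912   125
   145   838   237  2534    83  5893 11589  1009  1038  1341     4    21
     6    62    55    47    84  1443   398  6512     2     0     0     0
     0     0     0     0     0]
top 352 (array([ 0.64392215, -0.02358479]), array([0.05635136, 0.01887116])) ((0.6426405906677246, -0.015312879346311092), 0.02825276553630829) 0.27097642225499785
flange 392 (array([ 0.64343184, -0.02100429]), array([0.03706357, 0.03669512])) [ 0.64458839 -0.02159882  0.01833482]
```

View pics/w9.png

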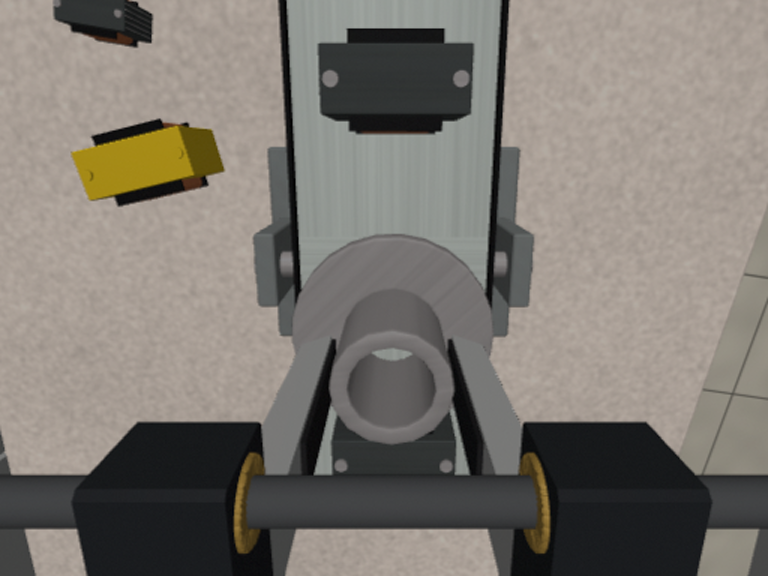

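```bash
python3 - <<'E'
from fit import *
p,W=shot('wrist');o=ctrl.get_obs();e=o['ee_pos'];zb=e[2]-.0267
def ray(u,v,z):
    d=W[:3,:3]@np.array([(u/1.5-p['cx'])/p['fx'],(v/1.5-p['cy'])/p['fy'],1]);return W[:3,3]+d*(z-W[2,3])/d[2]
T=ray
a=np.radians(8.6)
for nm,pts,z in (('top',[(330,387),(453,387),(391,332),(391,443)],zb+.06),('flange',[(293,325),(492,325),(391,234)],zb+.01)):
    P=np.array([ray(*q,z) for q in pts])
    D=P[:,:2]-e[:2]; L=np.c_[D@[np.cos(a),np.sin(a)],D@[-np.sin(a),np.cos(a)]]
    print(nm,(L*1000).round(1).tolist())
print(e)
X=cloud(p,W);print(X[int(280/1.5),int(391/1.5)],X[int(337/1.5),int(391/1.5)])
np.save('w9i.npy',p['image'])
E
```

```text
top [[-19.1, 5.1], [20.8, 5.2], [0.7, 24.1], [0.8, -15.6]]
flange [[-40.6, 8.1], [42.9, 8.3], [0.5, 46.7]]
[ 0.64424055 -0.02573712  0.23771173]
[ 6.40421089e-01 -5.54176433e-05  2.12587350e-01] [ 0.64168883 -0.00651171  0.26226597]
```

```bash
python3 - <<'E'
from fit import *
z=np.load('w9.npz');X=z['X'];im=z['im']
for v in (165,175,185,195,205,215): print(v,X[v,[225,245,262,280,300]].round(3).tolist())
print('ring'); 
for v,u in ((225,262),(290,262),(258,224),(258,298),(228,250),(286,280)): print(X[v,u].round(4))
m=(X[...,2]>.2)&(X[...,2]<.225);m[:, :190]=0;m[:,335:]=0
Y=X[m];print(len(Y));A=np.c_[Y[:,:2]-Y[:,:2].mean(0),np.ones(len(Y))];r=np.linalg.lstsq(A,Y[:,2],rcond=None);print(r[0],np.histogram(Y[:,2],20))
E
```

```text
165 [[0.606, -0.017, 0.081], [0.629, 0.013, 0.212], [0.64, 0.014, 0.212], [0.651, 0.016, 0.211], [0.682, -0.005, 0.08]]
175 [[nan, nan, nan], [0.63, 0.006, 0.212], [0.641, 0.008, 0.212], [0.652, 0.01, 0.212], [0.665, 0.011, 0.212]]
185 [[0.618, -0.002, 0.213], [0.631, -0.0, 0.213], [0.642, 0.002, 0.213], [0.653, 0.003, 0.212], [0.666, 0.005, 0.212]]
195 [[0.619, -0.009, 0.212], [0.632, -0.006, 0.214], [0.642, -0.003, 0.219], [0.654, -0.004, 0.212], [0.667, -0.001, 0.212]]
205 [[0.62, -0.015, 0.213], [0.633, -0.007, 0.231], [0.642, -0.003, 0.239], [0.654, -0.006, 0.226], [0.668, -0.008, 0.211]]
215 [[0.621, -0.023, 0.211], [0.634, -0.007, 0.25], [0.642, -0.004, 0.255], [0.653, -0.005, 0.246], [0.669, -0.014, 0.214]]
ring
[ 0.6429 -0.0062  0.2623]
[ 0.6485 -0.0423  0.2628]
[ 0.6262 -0.028   0.2606]
[ 0.6639 -0.0211  0.2627]
[ 0.6372 -0.0087  0.2622]
[ 0.6576 -0.0389  0.2619]
6795
[ 0.01055169 -0.04615209  0.21257941] (array([   3,   27,   48,   43,   46,   55,   83,  784, 3432, 1600,  113,
         61,   45,   69,   67,   58,   64,   61,   66,   70]), array([0.20230733, 0.20344074, 0.20457415, 0.20570756, 0.20684097,
       0.20797438, 0.20910779, 0.21024119, 0.2113746 , 0.21250801,
       0.21364142, 0.21477483, 0.21590824, 0.21704165, 0.21817505,
       0.21930846, 0.22044187, 0.22157528, 0.22270869, 0.2238421 ,
       0.22497551]))
```

```bash
python3 - <<'E'
from fit import *
z=np.load('w9.npz');X=z['X'];im=z['im']
e=ctrl.get_obs()['ee_pos'];print(e)
Y=X.reshape(-1,3);Y=Y[np.isfinite(Y).all(1)];d=np.hypot(Y[:,0]-.645,Y[:,1]+.024)
for nm,lo,hi,r in (('ring',.2605,.266,.0222),('flange',.2095,.2145,.0455)):
    t=Y[(d<.06)&(Y[:,2]>lo)&(Y[:,2]<hi)]
    if nm=='ring': t=t[np.hypot(t[:,0]-.645,t[:,1]+.024)<.03]
    print(nm,len(t),rect(t)[:2],t[:,:2].min(0),t[:,:2].max(0))
    # outline via hull, robust circle of known radius
    h=cv2.convexHull(t[:,:2].astype(np.float32))[:,0]
    if nm=='flange': h=h[h[:,1]>-.024]
    print(fit_circ(h,.022 if nm=='ring' else .045)[:2])
E
```

```text
[ 0.64424055 -0.02573712  0.23771173]
ring 2800 (array([ 0.64159256, -0.02397512]), array([0.0530375 , 0.04314466])) [ 0.61548431 -0.04680208] [ 0.67196357 -0.00319243]
[ 0.6450966  -0.02478816]
flange 5981 (array([ 0.64429671, -0.02030093]), array([0.08921488, 0.07928638])) [ 0.60061926 -0.0632207 ] [0.68981695 0.01939366]
[ 0.64519086 -0.02569164]
```

>>> servo_tool:
  rows:
    - [0.001,0.0015,-0.01,0,0,0,-1]
    - [0.001,0.0015,-0.025,0,0,0,-1]
    - [0.001,0.0015,-0.04,0,0,0,-1]
    - [0.001,0.0015,-0.048,0,0,0,-1]
    - [0.001,0.0015,-0.054,0,0,0,-1]
    - [0.001,0.0015,-0.058,0,0,0,-1]
    - [0.001,0.0015,-0.062,0,0,0,-1]
    - [0.001,0.0015,-0.066,0,0,0,-1]
  newtons: 58

```text
time_s: 19.18
ee_pos: [0.6454, -0.0244, 0.172]
eef_rot: [-3.14, -0.003, 1.722]
force: [0.2, -0.1, -3.0]
grip_width: 0.043
```

```bash
python3 look.py w10; python3 tray.py w10|sed -n 3p; python3 - <<'E'
from fit import *
z=np.load('w10.npz');Y=z['X'].reshape(-1,3);Y=Y[np.isfinite(Y).all(1)];e=ctrl.get_obs()['ee_pos']
d=np.hypot(Y[:,0]-.6455,Y[:,1]+.024)
t=Y[(d<.044)&(d>.03)&(Y[:,1]>-.01)&(Y[:,2]>.1)];print('flange z - tcp',np.median(t[:,2])-e[2])
E
```

```text
[ 0.6451 -0.0243  0.171 ] [-3.1386e+00 -2.8000e-03  1.7218e+00] 98.7
[    0 28760 58608   218  1985   197   202   204   214   406   228   168
   208  1277   387  3819   127  6712 14977  2063  2303  2323   295   392
   316   238   254    53    40  1653   740 17309   265   306   313   346
   406   528   632   706   767]
floor plane (sx,sy,z0) 19355 [-0.0002 -0.0002  0.0803]
flange z - tcp 0.11699209335583888
```

View pics/w10.png

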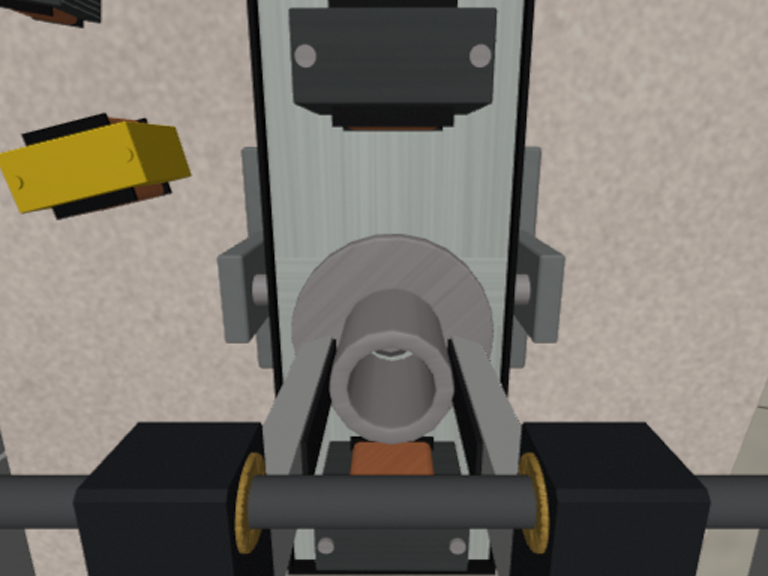

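>>> servo_tool:
  rows:
    - [0,0,-0.008,0,0,0,-1]
    - [0,0,-0.016,0,0,0,-1]
    - [0,0,-0.024,0,0,0,-1]
    - [0,0,-0.032,0,0,0,-1]
    - [0,0,-0.039,0,0,0,-1]
    - [0,0,-0.045,0,0,0,-1]
    - [0,0,-0.049,0,0,0,-1]
    - [0,0,-0.051,0,0,0,-1]

```text
time_s: 19.9
ee_pos: [0.645, -0.0243, 0.1193]
eef_rot: [-3.138, -0.003, 1.722]
force: [0.4, 0.3, -2.3]
grip_width: 0.0432
```

>>> servo_tool:
  rows:
    - [0,0,-0.001,0,0,0,-1]
    - [0,0,-0.002,0,0,0,-1]
    - [0,0,-0.003,0,0,0,-1]
    - [0,0,-0.003,0,0,0,-1]
    - [0,0,-0.004,0,0,0,-1]
    - [0,0,-0.004,0,0,0,-1]
    - [0,0,-0.004,0,0,0,-1]
    - [0,0,-0.004,0,0,0,-1]

```text
time_s: 20.57
ee_pos: [0.6451, -0.0243, 0.1155]
eef_rot: [-3.138, -0.003, 1.722]
force: [1.3, -0.8, -1.9]
grip_width: 0.043
```

```bash
python3 look.py w11; python3 tray.py w11|sed -n 3p; python3 - <<'E'
from h import *
p,W=shot('scene');save(p,'s11.png',(240,120,400,250),4);X=cloud(p,W);Y=X[np.isfinite(X).all(-1)];d=np.hypot(Y[:,0]-.6455,Y[:,1]+.024)
t=Y[(d<.042)&(d>.028)&(Y[:,2]>.075)&(Y[:,2]<.11)];print('flange z',len(t),np.percentile(t[:,2],[10,50,90]))
E
```

```text
[ 0.6451 -0.0243  0.1155] [-3.1383e+00 -3.0000e-03  1.7218e+00] 98.7
[    0 23754 51437   192  1349   184   192   215   214   254   264   294
   288  1192   551  2933   270 10630 21891  4513  6771  3397   411   653
   912  1001  1200  1008   946  3934  3068 11765   778   382   431   456
   515   561   588   652   431]
floor plane (sx,sy,z0) 35276 [ 0.0004 -0.0127  0.0825]
flange z 252 [0.08746025 0.08929382 0.09136881]
```

View pics/s11.png

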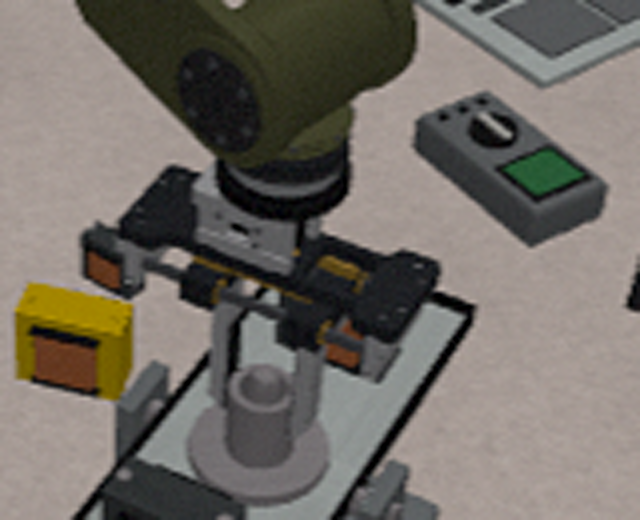

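>>> servo_tool:
  rows:
    - [0,0,-0.001,0,0,0,-1]
    - [0,0,-0.001,0,0,0,-1]
    - [0,0,-0.001,0,0,0,-1]
    - [0,0,-0.001,0,0,0,-1]
    - [0,0,-0.001,0,0,0,0.3]
    - [0,0,-0.001,0,0,0,0.5]
    - [0,0,-0.001,0,0,0,0.5]
    - [0,0,-0.001,0,0,0,0.5]

```text
time_s: 21.33
ee_pos: [0.6451, -0.0243, 0.1144]
eef_rot: [-3.138, -0.003, 1.722]
force: [-0.3, -0.6, -0.3]
grip_width: 0.0663
```

>>> servo_tool:
  rows:
    - [0,0,0,0,0,0,0.5]
    - [0,0,0.02,0,0,0,0.5]
    - [0,0,0.05,0,0,0,0.5]
    - [0,0,0.09,0,0,0,0.5]
    - [0,0,0.13,0,0,0,0.5]
    - [0,0,0.17,0,0,0,0.5]
    - [0,0,0.19,0,0,0,1]
    - [0,0,0.19,0,0,0,1]

```text
time_s: 22.0
ee_pos: [0.6461, -0.0244, 0.3102]
eef_rot: [3.137, -0.001, 1.722]
force: [-1.0, -0.2, 0.5]
grip_width: 0.0804
```

```bash
python3 look.py w12; python3 - <<'E'
from fit import *
z=np.load('w12.npz');Y=z['X'].reshape(-1,3);c=z['im'].reshape(-1,3).astype(int);k=np.isfinite(Y).all(1);Y=Y[k];c=c[k]
a=np.radians(8.6);q=(Y[:,:2]-[.6457,-.024])@np.array([[np.cos(a),-np.sin(a)],[np.sin(a),np.cos(a)]])
d=np.hypot(*q.T)
fl=(abs(Y[:,2]-.08)<.02)&(c.min(1)>95)&(abs(q[:,0])<.06)&(abs(q[:,1])<.185)&(d>.05)
print('floor',np.linalg.lstsq(np.c_[q[fl],np.ones(fl.sum())],Y[fl,2],rcond=None)[0].round(4))
t=(d>.026)&(d<.042)&(abs(Y[:,2]-.09)<.015);print('flange',t.sum(),np.linalg.lstsq(np.c_[q[t],np.ones(t.sum())],Y[t,2],rcond=None)[0].round(4))
t=(d<.05)&(abs(Y[:,2]-.09)<.003);h=cv2.convexHull(q[t].astype(np.float32))[:,0];print('flange centre rel shaft',fit_circ(h)); 
t=(d<.035)&(abs(Y[:,2]-.14)<.003);print('ring',rect(q[t])[:2])
E
python3 ontray.py w12 0
```

```text
[ 0.6456 -0.0244  0.3067] [ 3.1408e+00 -1.9000e-03  1.7219e+00] 98.7
[    0 35069 63580   232  1980   421   548   332   216   406   771   564
    83   571   197  1763    47  6774 13507  2272  3012  1040   122   122
   128   179   156   156   186  1641   849  4752    92     0     0     0
     0     0     0     0     0]
floor [-0.0002  0.0009  0.0803]
flange 1915 [-0.0005  0.0004  0.0903]
flange centre rel shaft [-0.00021295 -0.00096162  0.04460381]
ring (array([-0.00017955, -0.00076053]), array([0.0427275 , 0.04260173]))
1 (3031, array([0.0005692 , 0.11248519]), array([0.07853264, 0.03390423]), 0.08744139969348907, np.float64(0.06636079945394656))
-1 (1873, array([ 0.00038392, -0.11276118]), array([0.07804873, 0.03496734]), 179.38121795654297, np.float64(0.06607062783865608))
```

View pics/w12.png

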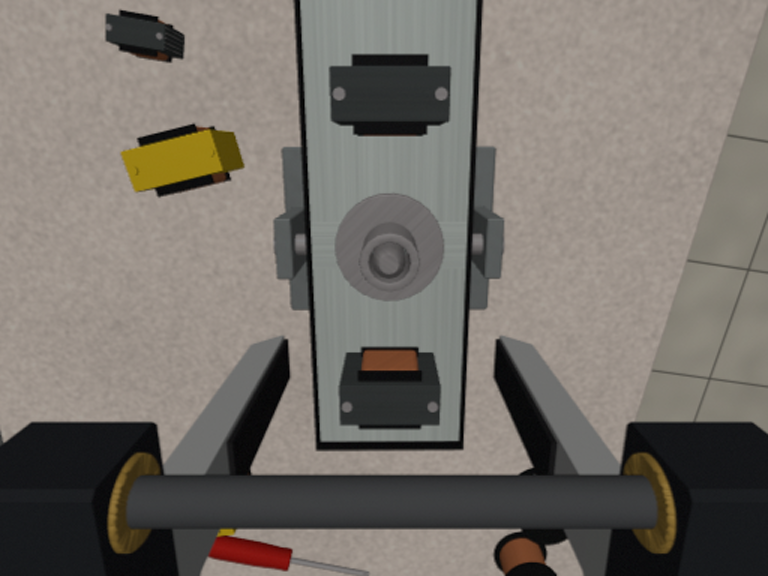

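The collar is down over the shaft at (390,255), with its flange flat and its centre within 1 mm of the shaft. Both transformers are standing, the tray is level and the hand is clear, so I'm handing in.

```bash
python3 -c "
from station import hand_in
print(hand_in())"
```

```text
the job is handed in; nothing more can be done
None
```

Both large dark transformers are on the tray, the tray stays level by itself, and the collar is down over the shaft. I handed the job in at about 22 s of the 72 s allowed; `hand_in` reports no verdict.

**Before the collar:** with the hand away, the tray's slope measured -0.0001 rad. The transformers stood at y = +0.112 m and -0.113 m, and both were within 1 mm of the centre line.

**Final check:**

| Item | Last measurement |
|---|---|
| Tray slope along y | about 0.001 rad |
| Transformers | standing at y = +0.1125 m and -0.1128 m |
| Collar | flange flat on the tray floor (its top 10 mm above it), centre about 1 mm from the shaft |
| Hand | clear of everything |

**What didn't go as expected:**
- **Collar slip:** the collar sat about 9 mm lower in the fingers than planned after lifting. I measured this before the fit, corrected the lowering height and raised the grip force.
- **One misleading slope reading:** while I was still holding the collar, the tray slope read -0.013 rad. I put that down to the flange's points getting into the fit, because the cleaner fit after release showed level.
- **Parts to be left alone:** I never went near the small transformer, multimeter or screwdriver, but I did not re-measure their positions.

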